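# Load the slide imager

## Task

Load the slide carrier into the slide imager: slide the imager's clear guard fully aside, then pull the sample tray out to its stop, and set the carrier gently down flat in the tray's nest, between the four corner lugs. Keep the carrier level on the way, and leave the guard open and the tray all the way out, because I want to check the slides before the run. Do not disturb the other things on the table.

Things in the scene. Friction and masses are not known exactly. Their poses are not given: they have to be found in the camera images.
- imager: Slide imager, fixed, 158 mm deep (x), 224 wide (y). Origin: centre of underside; x from front (robot side) to back, y left. Front part x -80 to 6: tray bay at y 0 to 107, open above once the guard is aside (sill 19 mm high, end cheek 85); grey bay at y -107 to 0, 77 high. Rear part x 6 to 78: roof 84 high (ridge 89), over the tray; black camera on it, x 28 to 70, y -98 to -46, 120 high.
- guard (a joint): Travel of the sliding guard (m): 0 closed over the tray bay, 0.108 fully open at its stop over the grey bay; grows along the imager's -y. A bent clear sheet in a black frame, 106 mm wide, top 82 mm over the table; drag 1 to 2 N, stays where left. May start slightly open. The tray cannot pass while the guard is in front of it.
- guard_grip (a point): Middle of the bar of the bow grip on the guard's top: round bar 10 mm thick along the imager's x, 44 mm between the centres of its legs (54 over all), centre 112 mm over the table, 26 mm above the black strip under it. Axes as the imager's; moves with the guard.
- tray (a joint): Travel of the sample tray (m): 0 fully in, 0.085 fully out at its stop; grows along the imager's -x (towards the robot). Aluminium plate 100 mm wide, 116 mm long, top 25 mm over the table; drag 2 to 3 N, stays where left. May start a few mm out.
- tray_handle (a point): Middle of the bar of the bow handle at the tray's front: round bar 10 mm thick along the imager's y, 50 mm over all, centre 50 mm over the table, 25 mm above the tray plate. With the tray in, it stands 48 mm before the rear part's face and 29 mm behind the sill, mid-width of the bay; the nest's lugs (6 mm high) begin 32 mm behind it. Axes as the imager's; moves with the tray.
- nest (a point): Centre of the seat (plate top) of the tray's nest, 25 mm over the table, 70 mm behind the handle bar. Four L-shaped corner lugs 6 mm high enclose 69 mm (x) by 93 mm (y), leaving 2.5 mm play all round the carrier. Axes as the imager's; moves with the tray. With the tray fully out the centre is 63 mm in front of the roofed rear part.
- carrier_mid (a point): Slide carrier, loose, about 0.18 kg: flat frame 64 mm (its x) by 88 (its y) by 6 mm with two glass slides (clips up to 7.3 mm) and an upright black grip fin in the middle, 10 mm thick (x), 56 long (y), its top 30 mm above the underside. The point is the carrier's centre, 15 mm above its underside. Fits the nest with its y along the nest's y, either way round.
- objective: Microscope objective standing on the table, 35 mm across, 58 mm tall; origin at the centre of its underside. Leave alone.
- oil_bottle: Small bottle with black cap, 28 mm across, 66 mm tall; origin at the centre of its underside. Leave alone.
- marker: Marker pen lying on the table, 133 mm long (its y), 14 mm thick; origin at the middle of its underside. Leave alone.
- timer: Small white timer lying flat, 56 by 66 by 16 mm; origin at the centre of its underside. Leave alone.

How it is judged (in metres and radians):
On the way, in this order (a step that is already met when the one before it is completed fails the run):
1. the guard is slid fully open (value of joint guard above 0.103 m), for 0.2 s.
2. with the guard open, the tray is pulled out to its stop (value of joint tray above 0.081 m and value of joint guard above 0.1 m), for 0.2 s.
At the end, for the whole second after the job is handed in: Guard within 8 mm of its open stop, tray within 5 mm of its outer stop; the carrier, released and at rest, lies flat on the tray plate inside the four lugs: within 5 mm of the nest centre, under 2 mm high, tilted under 0.03 rad, turned under 0.1 rad (value of joint guard above 0.1 m and value of joint tray above 0.08 m and horizontal distance between carrier_mid and nest below 0.005 m and z of carrier_mid in the frame of nest between 0.012 and 0.0172 m and angle between carrier_mid's own z axis and vertical below 0.03 rad and angle between the y axis of carrier_mid and the y axis of nest, either way round below 0.1 rad and linear speed of carrier below 0.02 m/s); the robot touches nothing.
It fails at once if the carrier is tipped by more than 30 degrees (angle between carrier_mid's own z axis and vertical above 0.52 rad).
It fails at once if the carrier is let go more than 10 mm above the nest's seat, or pressed on the tray with over 80 N (contact force between carrier and tray above 80 N or (contact force between the fingers and carrier below 0.2 N and horizontal distance between carrier_mid and nest below 0.04 m and z of carrier_mid in the frame of nest above 0.025 m)).
It fails at once if a bystander is moved by more than 20 mm (distance of any of objective, oil_bottle, marker, timer from where it was at the start of the episode above 0.02 m).
It also fails if it takes over 53 s, if anything falls off the work surface, if the arm or the gripper's body presses on something with over 40 N, if the wrist force passes 120 N, or if a joint passes its speed limit or range.

## Robot

A 7-joint arm with a two-finger parallel gripper is mounted at the origin on a cart in front of the work surface, level with it; the furniture and walls round the work are solid. World frame = base frame: x ahead of the robot, y to its left, z up, the work surface at z = 0. Lengths are in m, angles in degrees, forces in N, time in s.
With the tool pointing down it reaches from about 0.425 to 0.875 m from the base axis. Payload 4.7 kg.
Tool frame: the origin (TCP) lies midway between the tips of the shut fingers; the grasp point (between the pads) lies 19 mm behind it; z points along the fingers, y is the line along which they close (so a half turn about z gives the same grasp; the last joint's range is limited). The gripper opens to 87 mm and grips with 3 to 60 N. Pads are 19 mm wide; open, the fingers measure 117 mm over their backs; the gripper's body (75 mm by 190 mm) begins 51 mm behind the grasp point.
Start: joints at [-72.473, 18.392, -4.016, 83.108, 1.295, 78.541, -3.26], TCP at [0.187, 0.623, 0.223] pointing down, gripper open.
Joint ranges: [-163.93, 163.93], [-17.29, 119.83], [-79.2, 71.16], [3.27, 140.29], [-89.18, 269.18], [5.43, 117.66], [-154.24, 154.24]. Speed limits (degrees/s): [147.25, 147.25, 180, 180, 180, 180, 180].

## Interface

Orientations are given as [roll, pitch, yaw] about the fixed x, y, z axes, in that order (R = Rz(yaw) Ry(pitch) Rx(roll)).
In Python, from cell import env, viewer, boxes_of, masks_of gives the robot as it stands. The module is installed in compiled form; this text tells all that it offers.
- The arm moves only by the tool apply_moves, never from a script. Its argument "moves" is a list of rows, each a list of 7 numbers: the shift along the tool's x, y, z scaled (see below), then the turn, a rotation vector about the tool's x, y, z scaled (see below), then the opening, from 0 (shut) to 1 (fully open). A call has 1 to 20 rows; each row is the pose to reach, as a shift and turn from the pose commanded when the call began, along the tool's axes at that moment; what a row does not reach only later rows make up. The controller multiplies each number of a shift by 0.2 m and each number of a turn by 1.5 rad. A row lasts 1/10 s, in which the tool goes at most 50 mm and 8.59 degrees, less where a joint would pass 70% of its speed; a pose out of reach is approached as far as the arm can. A call with a number of a shift or a turn outside -1 to 1 is refused whole. A call with a gripper value outside its range is refused whole. The fingers move at their own pace and stop on an object; "grip_force" is the grip in N (left out, the last holds). Time passes only in rows, so rows that repeat a pose let the fingers close. It gives the time, the measured TCP pose, the force, the opening and the grip force at its end, in the units of the state.
- env.get_obs(): the state, without advancing time (a new reading comes with each control period).
- viewer.read_camera(name): name is "side" or "top"; returns the picture (480x640x3 uint8, red, green, blue); there is no depth.
- viewer.get_calibration(name): a dict with "fov_y" (degrees; the focal length in pixels is half the picture's height over the tangent of half this angle, whatever the lens; pixels are square), "cx", "cy" (the principal point, pixels), "k1" (the pictures are not rectified: a ray, as slopes to the right and down, at radius r is drawn at 1 + k1 r^2 times it, then the intrinsics apply), "position" and "orientation" of the camera in the world. Camera axes: x right, y up, looking along -z (the intrinsics and any distortion apply to the point x, -y, -z); pixel columns grow to the right and rows downward; lengths in m; the calibration is good to about 2 mm. A picture is of the moment at which its call begins. get_calibration takes no time and is no camera call.
- env.sign_off(): hands the job in; it is judged then, once.
Trained networks look in the newest picture that a camera, given by its name, has taken for a name from the list of things; names that differ only in an ending like _2 or _b are one class to them, and where a whole thing is asked for, a point or a joint stands for the part that bears it (a point fixed in the world has none). Each returns a list of dicts, best first, with "conf" (0 to 1); they miss things now and then, are a little off and sometimes report something else, mostly with a low value. They report only what shows in the picture. A call takes as long as a camera call.
- boxes_of(camera, target): "location" ([column, row] in pixels, amid what is visible of it).
- masks_of(camera, target): "pixels" (480x640 bool, what is visible of it) and "location" ([column, row] in pixels, amid what is visible of it).
The state is a dict: "time_s": time; "qpos": joint angles; "joint_velocities": joint speeds; "effort": joint torques, N m; "tool_pos": TCP position; "tool_rot": TCP orientation; "force": force on the tool from outside, world axes, zero at the start; "wrist_torque": the same for the moment, N m; "grip_width": finger opening in m; "grasp_force": force on a finger pad.
Only numpy, scipy, OpenCV 4.12 (cv2) and the standard library are available. Lean on these libraries where they do the work, as an engineer would, in place of code of your own. Each camera call takes 0.05 s, during which the arm holds its last target. There are 200 camera calls.

## Working session

There is one attempt and no reset: what is moved stays moved. The work goes in short steps, Python scripts to look and compute and a tool call to move; the robot and the scene stay as the last step left them, time stands still between calls to the robot, and variables do not carry over. Pictures are saved under pics/ and viewed, at most 10 in all, crops included, and the job is handed in when it is done.

Besides the shell and the picture viewer there is one more tool, called after "Emit:" by a JSON object that holds its "op" and its "data", one argument or row to a line. apply_moves: Moves the arm, as the interface text tells. Shifts and turns lie within -1 to 1; 1 stands for 0.2 m of shift or 1.5 rad of turn. Its arguments: {"type":"object","properties":{"moves":{"type":"array","items":{"type":"array","items":{"type":"number","minimum":-1,"maximum":1}}},"grip_force":{"type":"number"}},"required":["moves"]}

```bash
mkdir -p pics
cat > h.py <<'E'
from cell import env, viewer, boxes_of, masks_of
import numpy as np, cv2
from scipy.spatial.transform import Rotation as R
def K(n):
    c=viewer.get_calibration(n); f=240/np.tan(np.radians(c["fov_y"])/2)
    o=np.array(c["orientation"],float)
    Rm=o if o.shape==(3,3) else (R.from_euler('xyz',o,degrees=True).as_matrix() if o.size==3 else R.from_quat(o).as_matrix())
    return c,f,Rm,np.array(c["position"])
def proj(n,P):
    c,f,Rm,p=K(n); q=(np.atleast_2d(P)-p)@Rm
    s=np.c_[q[:,0],-q[:,1]]/-q[:,2:3]; r2=(s**2).sum(1,keepdims=True)
    return s*(1+c["k1"]*r2)*f+[c["cx"],c["cy"]]
def unproj(n,uv,z):
    c,f,Rm,p=K(n); d=(np.atleast_2d(uv)-[c["cx"],c["cy"]])/f; s=d.copy()
    for _ in range(20): s=d/(1+c["k1"]*(s**2).sum(1,keepdims=True))
    w=np.c_[s[:,0],-s[:,1],-np.ones(len(s))]@Rm.T
    return p+w*((z-p[2])/w[:,2:3])
E
python3 - <<'E'
from h import *
for n in("side","top"):
    print(viewer.get_calibration(n)); cv2.imwrite(f"pics/{n}0.png",viewer.read_camera(n)[:,:,::-1])
Z=dict(imager=.08,guard=.08,guard_grip=.112,tray=.025,tray_handle=.05,nest=.025,carrier_mid=.015,objective=.058,oil_bottle=.066,marker=.014,timer=.016)
for t,z in Z.items():
    for n in("side","top"):
        print(t,n,[(round(b["conf"],2),np.round(b["location"]),unproj(n,b["location"],z)[0].round(3)) for b in boxes_of(n,t)[:2]])
o=env.get_obs();print({k:np.round(v,3) for k,v in o.items()})
E
```

```text
{'fov_y': 57.51461737256619, 'cx': 320.6393194860144, 'cy': 240.76199174759924, 'k1': -0.09140946030490565, 'position': array([ 0.0942094 , -0.91807156,  0.5548531 ]), 'orientation': array([ 64.52318231,   0.94598066, -28.55319525])}
{'fov_y': 57.41830547980379, 'cx': 320.7836700694718, 'cy': 235.01870351729337, 'k1': -0.08498496499385266, 'position': array([ 0.43295503, -0.08691437,  1.09512931]), 'orientation': array([ 6.56218682e+00, -5.55310977e-02, -8.98418006e+01])}
imager side [(0.78, array([317., 242.]), array([ 0.55 , -0.043,  0.08 ]))]
imager top [(0.78, array([276., 221.]), array([0.582, 0.017, 0.08 ]))]
guard side [(0.95, array([294., 232.]), array([0.53 , 0.047, 0.08 ]))]
guard top [(0.56, array([258., 232.]), array([0.557, 0.059, 0.08 ]))]
guard_grip side [(0.77, array([293., 233.]), array([ 0.494, -0.027,  0.112]))]
guard_grip top [(0.64, array([257., 236.]), array([0.544, 0.057, 0.112]))]
tray side []
tray top []
tray_handle side []
tray_handle top []
nest side []
nest top []
carrier_mid side [(0.53, array([266., 236.]), array([0.505, 0.195, 0.015]))]
carrier_mid top 
[... 418 characters left out ...]
.69, array([364., 356.]), array([ 0.46 , -0.397,  0.016]))]
timer top [(0.59, array([446., 270.]), array([ 0.47 , -0.397,  0.016]))]
{'time_s': np.float64(1.2), 'qpos': array([-72.474,  18.392,  -4.016,  83.108,   1.295,  78.541,  -3.26 ]), 'joint_velocities': array([ 0.049,  0.048,  0.03 , -0.018, -0.057, -0.045,  0.134]), 'effort': array([ 0.0000e+00, -4.9112e+01, -4.0300e-01, -3.1278e+01, -6.4000e-02,
        3.3000e-02,  0.0000e+00]), 'tool_pos': array([0.187, 0.623, 0.223]), 'tool_rot': array([1.79996e+02, 3.00000e-03, 1.63283e+02]), 'force': array([-0.509,  0.284,  0.022]), 'wrist_torque': array([-0.032,  0.01 ,  0.028]), 'grasp_force': np.float64(0.0), 'grip_width': np.float64(0.087)}
```

View images.

View pics/top0.png

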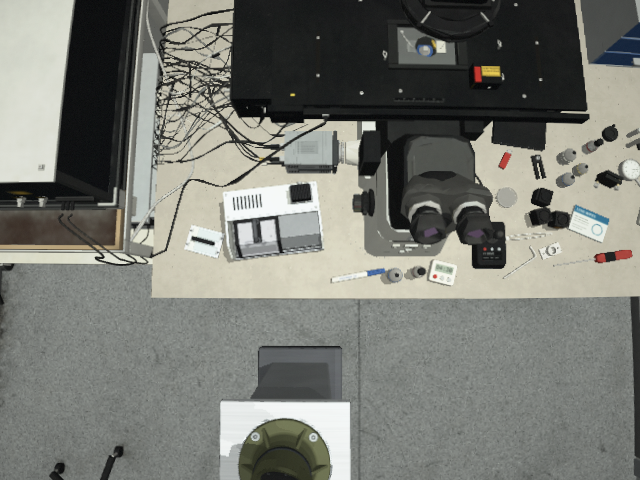

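View pics/side0.png

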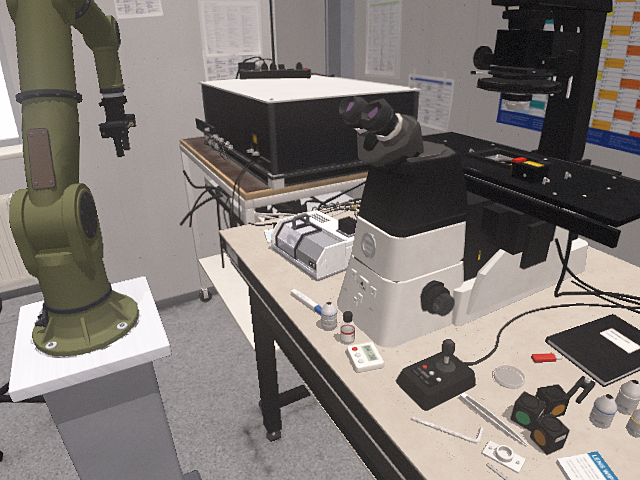

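Run:
```python
import cv2
a=cv2.imread("pics/top0.png")[170:290,170:400]
cv2.imwrite("pics/c1.png",cv2.resize(a,None,fx=3.4,fy=3.4,interpolation=cv2.INTER_CUBIC))
a=cv2.imread("pics/side0.png")[195:355,250:410]
cv2.imwrite("pics/c2.png",cv2.resize(a,None,fx=3.7,fy=3.7,interpolation=cv2.INTER_CUBIC))
```

```text
(no output)
```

View pics/c1.png

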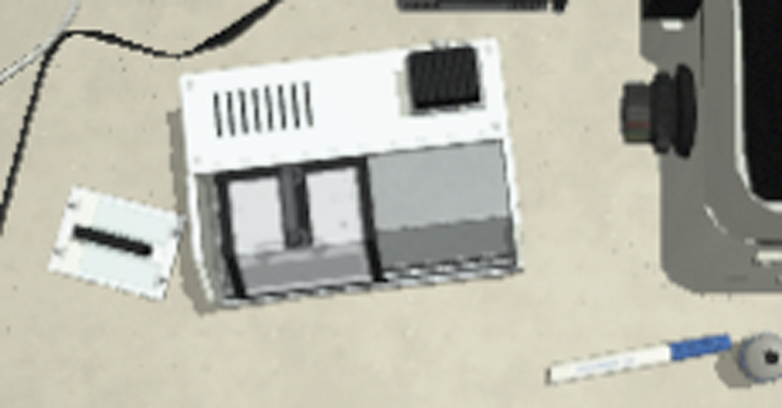

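View pics/c2.png

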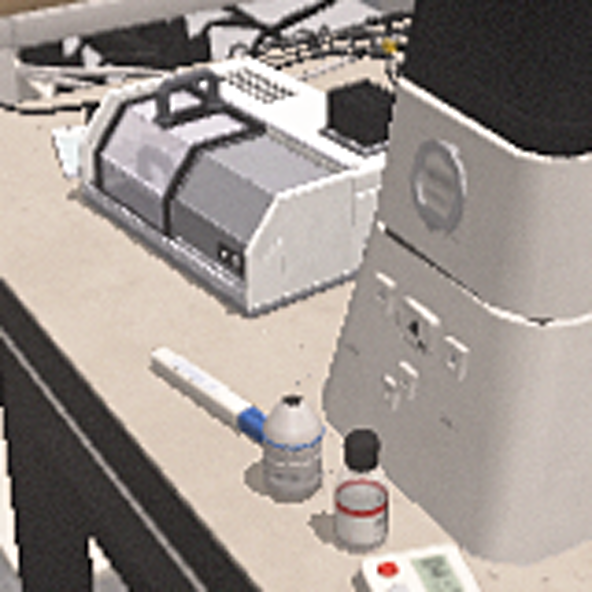

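```bash
cat > fit.py <<'E'
from h import *
from scipy.optimize import least_squares
def fit(n,pts,uv,x0):
    pts=np.array(pts)/1000.
    def w(p): 
        return np.c_[pts[:,:2]@np.array([[np.cos(p[2]),np.sin(p[2])],[-np.sin(p[2]),np.cos(p[2])]])+p[:2],pts[:,2]]
    s=least_squares(lambda p:(proj(n,w(p))-uv).ravel(),x0,loss='soft_l1')
    return s.x,np.round(s.fun.reshape(-1,2) ,1)
E
python3 - <<'E'
from fit import *
t=lambda l:np.array(l)/3.4+170-.35
s=lambda l:np.array(l)/3.7+[250,195]-.35
p,r=fit("top",[(78,112,84),(78,-112,84),(6,112,84),(6,-112,84),(28,-46,120),(28,-98,120),(70,-46,120),(70,-98,120)],
 t([(183,75),(496,40),(197,173),(505,140),(412,107),(480,100),(408,52),(473,46)]),[.58,.02,0]);print("imager",p,np.degrees(p[2]),r)
q,r=fit("top",[(32,44,6),(32,-44,6),(-32,-44,6),(-32,44,6),(0,28,30),(0,-28,30)],t([(75,187),(183,220),(165,299),(50,270),(75,232),(152,250)]),[.55,.2,-.2]);print("carrier",q,np.degrees(q[2]),r)
g=unproj("top",t([(290,170),(297,247)]),.117);print(g,g.mean(0))
c,S=np.cos(p[2]),np.sin(p[2])
print("grip in imager",(g.mean(0)[:2]-p[:2])@np.array([[c,-S],[S,c]]))
W=lambda x,y,z:[p[0]+c*x-S*y,p[1]+S*x+c*y,z]
print(s([(265,310),(277,197),(200,68)]),proj("side",[W(-79,-112,0),W(-20,-112,.085),W(-20,60,.112)]).round(1))
# side-view grip bar
print(proj("side",[W(x,54,.112) for x in(-50,-40,-30,-20,-10)]), s([(160,90),(215,75)]))
for n in["carrier_mid","guard","imager"]:
  for cam in("top","side"):
    viewer.read_camera(cam)
    print(n,cam,[(round(b["conf"],2),np.round(b["location"])) for b in boxes_of(cam,n)[:2]])
E
```

```text
imager [0.58721151 0.02557218 0.10975234] 6.288345956265259 [[-1.2 -0.4]
 [ 1.  -0.2]
 [-3.   0.8]
 [ 1.6  0.3]
 [-1.1  0.9]
 [ 1.8  0.5]
 [-1.7 -1. ]
 [ 1.9 -1.6]]
carrier [ 0.54130362  0.20371822 -0.24990623] -14.318572093153179 [[ 0.1  0.2]
 [ 1.5 -0.9]
 [-0.2  0.5]
 [ 0.3  0.2]
 [-0.2 -0.3]
 [-1.3  0.1]]
[[0.58001499 0.06135744 0.117     ]
 [0.52860743 0.05567689 0.117     ]] [0.55431121 0.05851717 0.117     ]
grip in imager [-0.02909382  0.0363504 ]
[[321.27162162 278.43378378]
 [324.51486486 247.89324324]
 [303.70405405 213.02837838]] [[ 323.6   34.6]
 [ 105.8   43.3]
 [-175.5   88.4]]
[[2070.84992476  381.07161519]
 [ 129.98827193  215.7851365 ]
 [-209.97838663  136.28845733]
 [-191.69365208   94.41535424]
 [ -91.87180258   70.93286226]] [[292.89324324 218.97432432]
 [307.75810811 214.92027027]]
carrier_mid top [(0.91, array([205., 242.]))]
carrier_mid side []
guard top [(0.73, array([254., 236.]))]
guard side [(0.89, array([295., 234.]))]
imager top [(0.7, array([276., 222.])), (0.36, array([256., 238.]))]
imager side [(0.74, array([316., 240.])), (0.71, array([309., 300.]))]
```

Run:
```python
from fit import *
p=[.5872,.0256,.1098];c,S=np.cos(p[2]),np.sin(p[2])
W=lambda x,y,z:[p[0]+(c*x-S*y)/1e3,p[1]+(S*x+c*y)/1e3,z]
s=lambda l:np.array(l)/3.7+[250,195]-.35
print(s([(250,310),(277,197),(187,85)]),proj("side",[W(-79,-112,0),W(-45,-110,.08),W(-29,36,.112)]).round(1))
print(s([(160,98),(215,77)]),proj("side",[W(-29-22,36,.112),W(-29+22,36,.112)]))
from h import *
viewer.read_camera("side")
for t in("guard_grip",):
  for m in masks_of("side",t)[:1]: print(m["conf"],m["location"])
```

```text
[[317.21756757 278.43378378]
 [324.51486486 247.89324324]
 [300.19054054 217.62297297]] [[316.7 282.2]
 [327.1 249.2]
 [300.  217.2]]
[[292.89324324 221.13648649]
 [307.75810811 215.46081081]] [[292.90639503 219.08892204]
 [306.86564295 215.27488733]]
0.79 [288.3, 232.0]
```

```bash
cat > go.py <<'E'
import sys; from h import *
def go(x,y,z,yaw,frm=None):
    o=env.get_obs(); P,Q=(o["tool_pos"],R.from_euler('xyz',o["tool_rot"],degrees=True)) if frm is None else (np.array(frm[:3]),R.from_euler('xyz',[180,0,frm[3]],degrees=True))
    T=R.from_euler('xyz',[180,0,yaw],degrees=True)
    return np.round(np.r_[Q.inv().apply(np.array([x,y,z])-P)/.2,(Q.inv()*T).as_rotvec()/1.5],3)
if __name__=="__main__":
    w=[list(map(float,a.split(","))) for a in sys.argv[1:]]
    o=env.get_obs(); print(o["time_s"],o["tool_pos"].round(4),o["tool_rot"].round(2))
    for a in w: print(go(*a).tolist())
E
python3 go.py .31,.433,.223,171 .433,.246,.223,179 .554,.0585,.2,-173.7
python3 - <<'E'
from go import *
a=(.31,.433,.223,171);b=(.433,.246,.223,179);c=(.554,.0585,.2,-173.7)
print(go(*b,frm=a).tolist(),go(*c,frm=b).tolist())
E
```

```text
1.9 [0.187  0.6226 0.2226] [179.99   0.   163.29]
[-0.862, -0.731, -0.002, 0.0, 0.0, -0.09]
[-1.719, -1.449, -0.002, 0.0, 0.0, -0.183]
[-2.569, -2.173, 0.113, 0.0, 0.0, -0.268]
[-0.754, -0.827, -0.0, 0.0, 0.0, -0.093] [-0.621, -0.927, 0.115, -0.0, 0.0, -0.085]
```

Emit:
{"op": "apply_moves", "data": {
  "moves": [
    [-0.86, -0.73, 0, 0, 0, -0.09, 1],
    [-0.86, -0.73, 0, 0, 0, -0.09, 1],
    [-0.86, -0.73, 0, 0, 0, -0.09, 1],
    [-0.86, -0.73, 0, 0, 0, -0.09, 1],
    [-0.86, -0.73, 0, 0, 0, -0.09, 1],
    [-0.86, -0.73, 0, 0, 0, -0.09, 1]
  ]
}}

```text
time_s: 2.5
tool_pos: [0.3136, 0.4292, 0.2232]
tool_rot: [-180.0, 0.1, 170.6]
force: [0.4, 0.2, -0.4]
grip_width: 0.0867
grasp_force: 0.0
```

Emit:
{"op": "apply_moves", "data": {
  "moves": [
    [-0.75, -0.83, 0, 0, 0, -0.09, 1],
    [-0.75, -0.83, 0, 0, 0, -0.09, 1],
    [-0.75, -0.83, 0, 0, 0, -0.09, 1],
    [-0.75, -0.83, 0, 0, 0, -0.09, 1],
    [-0.75, -0.83, 0, 0, 0, -0.09, 1],
    [-0.75, -0.83, 0, 0, 0, -0.09, 1]
  ]
}}

```text
time_s: 3.1
tool_pos: [0.4343, 0.2426, 0.223]
tool_rot: [-180.0, 0.1, 178.4]
force: [0.2, 0.8, 0.2]
grip_width: 0.0868
grasp_force: 0.0
```

Emit:
{"op": "apply_moves", "data": {
  "moves": [
    [-0.62, -0.93, 0.11, 0, 0, -0.09, 1],
    [-0.62, -0.93, 0.11, 0, 0, -0.09, 1],
    [-0.62, -0.93, 0.11, 0, 0, -0.09, 1],
    [-0.62, -0.93, 0.11, 0, 0, -0.09, 1],
    [-0.62, -0.93, 0.11, 0, 0, -0.09, 1],
    [-0.62, -0.93, 0.11, 0, 0, -0.09, 1],
    [-0.62, -0.93, 0.11, 0, 0, -0.09, 1]
  ]
}}

```text
time_s: 3.8
tool_pos: [0.5518, 0.0591, 0.2002]
tool_rot: [179.9, -0.0, -173.4]
force: [0.1, 0.8, 0.1]
grip_width: 0.0873
grasp_force: 0.0
```

Emit:
{"op": "apply_moves", "data": {
  "moves": [
    [-0.01, 0, 0.25, 0, 0, 0, 1],
    [-0.01, 0, 0.4, 0, 0, 0, 1],
    [-0.01, 0, 0.5, 0, 0, 0, 1],
    [-0.01, 0, 0.51, 0, 0, 0, 1],
    [-0.01, 0, 0.51, 0, 0, 0, 0.05],
    [-0.01, 0, 0.51, 0, 0, 0, 0.05],
    [-0.01, 0, 0.51, 0, 0, 0, 0.05],
    [-0.01, 0, 0.51, 0, 0, 0, 0.05],
    [-0.01, 0, 0.51, 0, 0, 0, 0.05],
    [-0.01, 0, 0.51, 0, 0, 0, 0.05]
  ],
  "grip_force": 15
}}

```text
time_s: 4.8
tool_pos: [0.5541, 0.0574, 0.0989]
tool_rot: [180.0, 0.0, -173.5]
force: [0.6, 0.0, -0.0]
grip_width: 0.0466
grasp_force: 0.0
```

Emit:
{"op": "apply_moves", "data": {
  "moves": [
    [0, 0, 0, 0, 0, 0, 0.05],
    [0, 0, 0, 0, 0, 0, 0.05],
    [0, 0, 0, 0, 0, 0, 0.05],
    [0, 0, 0, 0, 0, 0, 0.05],
    [0, 0, 0, 0, 0, 0, 0.05],
    [0, 0, 0, 0, 0, 0, 0.05],
    [0, 0, 0, 0, 0, 0, 0.05]
  ]
}}

```text
time_s: 5.5
tool_pos: [0.5539, 0.0577, 0.0985]
tool_rot: [180.0, 0.0, -173.5]
force: [1.0, 0.3, -1.2]
grip_width: 0.0096
grasp_force: 15.0
```

Emit:
{"op": "apply_moves", "data": {
  "moves": [
    [0, -0.05, 0, 0, 0, 0, 0.05],
    [0, -0.1, 0, 0, 0, 0, 0.05],
    [0, -0.15, 0, 0, 0, 0, 0.05],
    [0, -0.2, 0, 0, 0, 0, 0.05],
    [0, -0.25, 0, 0, 0, 0, 0.05],
    [0, -0.3, 0, 0, 0, 0, 0.05],
    [0, -0.35, 0, 0, 0, 0, 0.05],
    [0, -0.4, 0, 0, 0, 0, 0.05],
    [0, -0.4, 0, 0, 0, 0, 0.05]
  ]
}}

```text
time_s: 6.4
tool_pos: [0.5636, -0.0248, 0.0986]
tool_rot: [-179.9, 0.1, -173.7]
force: [4.4, -0.2, -4.4]
grip_width: 0.0097
grasp_force: 15.0
```

Emit:
{"op": "apply_moves", "data": {
  "moves": [
    [0, -0.02, 0, 0, 0, 0, 0.05],
    [0, -0.04, 0, 0, 0, 0, 0.05],
    [0, -0.04, 0, 0, 0, 0, 0.05]
  ]
}}

```text
time_s: 6.7
tool_pos: [0.5643, -0.0304, 0.0986]
tool_rot: [-180.0, 0.1, -173.5]
force: [5.3, 0.7, -5.5]
grip_width: 0.0093
grasp_force: 15.0
```

Emit:
{"op": "apply_moves", "data": {
  "moves": [
    [0, -0.02, 0, 0, 0, 0, 0.05],
    [0, -0.03, 0, 0, 0, 0, 0.05],
    [0, -0.03, 0, 0, 0, 0, 0.05]
  ]
}}

```text
time_s: 7.0
tool_pos: [0.5645, -0.0315, 0.0986]
tool_rot: [179.7, -0.0, -173.4]
force: [3.6, 8.1, -3.0]
grip_width: 0.0095
grasp_force: 15.0
```

Emit:
{"op": "apply_moves", "data": {
  "moves": [
    [0, -0.02, 0, 0, 0, 0, 0.05],
    [0, -0.03, 0, 0, 0, 0, 0.05],
    [0, -0.03, 0, 0, 0, 0, 0.05]
  ]
}}

```text
time_s: 7.3
tool_pos: [0.5645, -0.0317, 0.0985]
tool_rot: [179.3, -0.1, -173.2]
force: [1.3, 17.0, -0.0]
grip_width: 0.009
grasp_force: 15.0
```

Emit:
{"op": "apply_moves", "data": {
  "moves": [
    [0, 0.03, 0, 0, 0, 0, 0.05],
    [0, 0.03, 0, 0, 0, 0, 0.6],
    [0, 0.03, 0, 0, 0, 0, 0.6],
    [0, 0.03, 0, 0, 0, 0, 0.6],
    [0, 0.03, 0, 0, 0, 0, 0.6],
    [0, 0.03, 0, 0, 0, 0, 0.6],
    [0, 0.03, -0.25, 0, 0, 0, 0.6],
    [0, 0.03, -0.5, 0, 0, 0, 0.6],
    [0, 0.03, -0.7, 0, 0, 0, 0.6],
    [0, 0.03, -0.7, 0, 0, 0, 0.6]
  ]
}}

```text
time_s: 8.3
tool_pos: [0.5678, -0.037, 0.2452]
tool_rot: [-180.0, 0.6, -173.6]
force: [0.7, 0.4, 0.7]
grip_width: 0.0517
grasp_force: 0.0
```

```bash
python3 - <<'E'
from h import *
a=viewer.read_camera("top");b=viewer.read_camera("side")
for t in("tray_handle","nest","guard_grip"):
  for n in("top","side"):
    print(t,n,[(round(m["conf"],2),np.round(m["location"],1)) for m in boxes_of(n,t)[:2]])
e=lambda i,f:cv2.resize(i[:,:,::-1],None,fx=f,fy=f,interpolation=cv2.INTER_CUBIC)
A=e(a[170:290,170:360],3);B=e(b[190:310,250:380],3)
c=np.zeros((360,960,3),np.uint8);c[:,:570]=A;c[:,570:]=B
cv2.imwrite("pics/d.png",cv2.resize(c,(800,300)))
E
python3 go.py .5396,.0742,.2,96.3
```

```text
tray_handle top []
tray_handle side [(0.43, array([293.1, 241.8]))]
nest top []
nest side [(0.69, array([289.1, 239.5]))]
guard_grip top [(0.76, array([312.6, 238.9]))]
guard_grip side [(0.76, array([313.1, 248.2]))]
8.7 [ 0.5638 -0.036   0.2372] [-1.8000e+02 -1.4000e-01 -1.7352e+02]
[0.058, 0.561, 0.186, -0.001, -0.001, 1.049]
```

View pics/d.png

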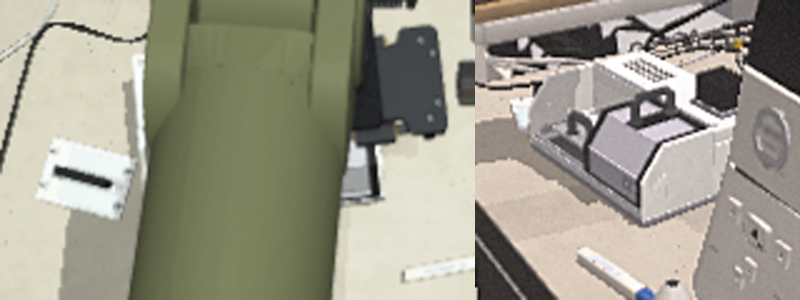

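Run:
```python
from h import *
p=[.5873,.0257,.1105];c,S=np.cos(p[2]),np.sin(p[2])
W=lambda x,y,z:[p[0]+(c*x-S*y)/1e3,p[1]+(S*x+c*y)/1e3,z]
for t in(0,5,10,15): print(t,proj("side",[W(-42-t,53.5+25,.05),W(-42-t,53.5-25,.05)]).round(1).tolist(),W(-42-t,53.5,.05))
a=viewer.read_camera("side");cv2.imwrite("pics/e.png",cv2.resize(a[220:260,270:330,::-1],None,fx=10,fy=10,interpolation=cv2.INTER_CUBIC))
```

```text
0 [[288.6, 234.2], [298.2, 240.4]] [np.float64(0.5396564277631507), np.float64(0.07424214688816433), 0.05]
5 [[287.1, 234.7], [296.7, 240.9]] [np.float64(0.5346869223403304), np.float64(0.07369077056244853), 0.05]
10 [[285.5, 235.1], [295.1, 241.4]] [np.float64(0.5297174169175102), np.float64(0.07313939423673274), 0.05]
15 [[284.0, 235.6], [293.5, 241.8]] [np.float64(0.5247479114946899), np.float64(0.07258801791101696), 0.05]
```

View pics/e.png

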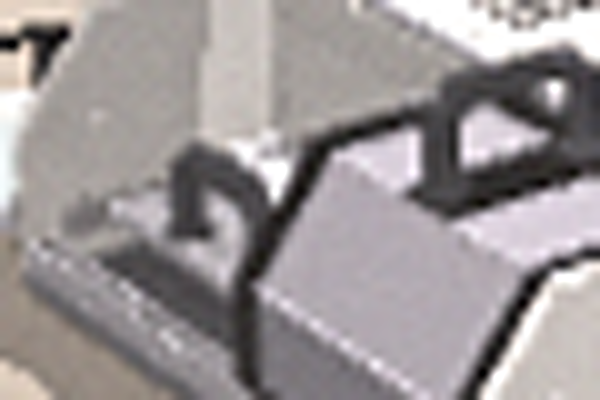

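Emit:
{"op": "apply_moves", "data": {
  "moves": [
    [0.07, 0.56, 0.1, 0, 0, 1.0, 0.45],
    [0.07, 0.56, 0.1, 0, 0, 1.0, 0.45],
    [0.07, 0.56, 0.1, 0, 0, 1.0, 0.45],
    [0.07, 0.56, 0.1, 0, 0, 1.0, 0.45],
    [0.07, 0.56, 0.1, 0, 0, 1.0, 0.45],
    [0.07, 0.56, 0.1, 0, 0, 1.0, 0.45],
    [0.07, 0.56, 0.1, 0, 0, 1.0, 0.45],
    [0.07, 0.56, 0.1, 0, 0, 1.0, 0.45],
    [0.07, 0.56, 0.1, 0, 0, 1.0, 0.45],
    [0.07, 0.56, 0.1, 0, 0, 1.0, 0.45],
    [0.07, 0.56, 0.1, 0, 0, 1.0, 0.45],
    [0.07, 0.56, 0.1, 0, 0, 1.0, 0.45]
  ]
}}

```text
time_s: 9.95
tool_pos: [0.5377, 0.0737, 0.2181]
tool_rot: [-180.0, 0.0, 100.5]
force: [0.3, 0.2, 0.3]
grip_width: 0.0393
grasp_force: 0.0
```

```bash
python3 go.py .537,.074,.12,96.5 .537,.074,.036,96.5
```

```text
9.95 [0.5377 0.0737 0.2181] [-1.7996e+02  1.0000e-02  1.0055e+02]
[0.002, -0.003, 0.49, -0.001, 0.0, 0.047]
[0.002, -0.003, 0.91, -0.001, 0.0, 0.047]
```

Emit:
{"op": "apply_moves", "data": {
  "moves": [
    [0, 0, 0.2, 0, 0, 0.047, 0.45],
    [0, 0, 0.4, 0, 0, 0.047, 0.45],
    [0, 0, 0.6, 0, 0, 0.047, 0.45],
    [0, 0, 0.7, 0, 0, 0.047, 0.45],
    [0, 0, 0.8, 0, 0, 0.047, 0.45],
    [0, 0, 0.86, 0, 0, 0.047, 0.45],
    [0, 0, 0.9, 0, 0, 0.047, 0.45],
    [0, 0, 0.91, 0, 0, 0.047, 0.45],
    [0, 0, 0.91, 0, 0, 0.047, 0.45]
  ]
}}

```text
time_s: 10.85
tool_pos: [0.5384, 0.0738, 0.037]
tool_rot: [180.0, -0.0, 96.5]
force: [-0.4, 0.5, 0.1]
grip_width: 0.0392
grasp_force: 0.0
```

Emit:
{"op": "apply_moves", "data": {
  "moves": [
    [0, 0, 0, 0, 0, 0, 0.05],
    [0, 0, 0, 0, 0, 0, 0.05],
    [0, 0, 0, 0, 0, 0, 0.05],
    [0, 0, 0, 0, 0, 0, 0.05],
    [0, 0, 0, 0, 0, 0, 0.05],
    [0, 0, 0, 0, 0, 0, 0.05],
    [0, 0, 0, 0, 0, 0, 0.05]
  ],
  "grip_force": 15
}}

```text
time_s: 11.55
tool_pos: [0.5377, 0.0738, 0.0366]
tool_rot: [-180.0, -0.0, 96.5]
force: [-1.0, -0.2, 2.4]
grip_width: 0.0094
grasp_force: 15.0
```

Emit:
{"op": "apply_moves", "data": {
  "moves": [
    [0, -0.05, 0, 0, 0, 0, 0.05],
    [0, -0.1, 0, 0, 0, 0, 0.05],
    [0, -0.15, 0, 0, 0, 0, 0.05],
    [0, -0.2, 0, 0, 0, 0, 0.05],
    [0, -0.25, 0, 0, 0, 0, 0.05],
    [0, -0.3, 0, 0, 0, 0, 0.05],
    [0, -0.35, 0, 0, 0, 0, 0.05],
    [0, -0.39, 0, 0, 0, 0, 0.05],
    [0, -0.39, 0, 0, 0, 0, 0.05]
  ]
}}

```text
time_s: 12.45
tool_pos: [0.4586, 0.0644, 0.0366]
tool_rot: [-179.9, -0.0, 96.5]
force: [-2.0, -3.0, 5.1]
grip_width: 0.0093
grasp_force: 15.0
```

Emit:
{"op": "apply_moves", "data": {
  "moves": [
    [0, -0.02, 0, 0, 0, 0, 0.05],
    [0, -0.03, 0, 0, 0, 0, 0.05],
    [0, -0.03, 0, 0, 0, 0, 0.05]
  ]
}}

```text
time_s: 12.75
tool_pos: [0.4557, 0.064, 0.0367]
tool_rot: [179.8, 0.0, 96.5]
force: [3.8, -2.7, -3.0]
grip_width: 0.0097
grasp_force: 15.0
```

Emit:
{"op": "apply_moves", "data": {
  "moves": [
    [0, -0.01, 0, 0, 0, 0, 0.05],
    [0, -0.02, 0, 0, 0, 0, 0.05],
    [0, -0.02, 0, 0, 0, 0, 0.05]
  ]
}}

```text
time_s: 13.05
tool_pos: [0.4556, 0.064, 0.0369]
tool_rot: [179.3, 0.1, 96.5]
force: [15.6, -1.1, -14.5]
grip_width: 0.0093
grasp_force: 15.0
```

Emit:
{"op": "apply_moves", "data": {
  "moves": [
    [0, 0.03, 0, 0, 0, 0, 0.05],
    [0, 0.03, 0, 0, 0, 0, 0.45],
    [0, 0.03, 0, 0, 0, 0, 0.45],
    [0, 0.03, 0, 0, 0, 0, 0.45],
    [0, 0.03, 0, 0, 0, 0, 0.45],
    [0, 0.03, 0, 0, 0, 0, 0.45],
    [0, 0.03, -0.2, 0, 0, 0, 0.45],
    [0, 0.03, -0.45, 0, 0, 0, 0.45],
    [0, 0.03, -0.7, 0, 0, 0, 0.45],
    [0, 0.03, -0.9, 0, 0, 0, 0.45],
    [0, 0.03, -0.9, 0, 0, 0, 0.45]
  ]
}}

```text
time_s: 14.15
tool_pos: [0.4599, 0.0653, 0.2226]
tool_rot: [179.4, -0.2, 96.5]
force: [0.4, 0.4, -1.0]
grip_width: 0.0389
grasp_force: 0.0
```

```bash
python3 go.py .45,.26,.2,110
```

```text
14.15 [0.4599 0.0653 0.2226] [179.38  -0.2   96.5 ]
[0.972, 0.06, 0.117, 0.007, -0.001, -0.157]
```

Emit:
{"op": "apply_moves", "data": {
  "moves": [
    [0.98, -0.1, 0, 0, 0, -0.157, 0.7],
    [0.98, -0.1, 0, 0, 0, -0.157, 0.7],
    [0.98, -0.1, 0, 0, 0, -0.157, 0.7],
    [0.98, -0.1, 0, 0, 0, -0.157, 0.7],
    [0.98, -0.1, 0, 0, 0, -0.157, 0.7]
  ]
}}

```text
time_s: 14.65
tool_pos: [0.4108, 0.2639, 0.2154]
tool_rot: [-179.9, -0.1, 110.6]
force: [0.6, -0.9, 0.3]
grip_width: 0.0601
grasp_force: 0.0
```

Emit:
{"op": "apply_moves", "data": {
  "moves": [
    [0.75, 0, 0, 0, 0, 0, 0.7],
    [0.75, 0, 0, 0, 0, 0, 0.7],
    [0.75, 0, 0, 0, 0, 0, 0.7],
    [0.75, 0, 0, 0, 0, 0, 0.7],
    [0.75, 0, 0, 0, 0, 0, 0.7]
  ]
}}

```text
time_s: 15.15
tool_pos: [0.3624, 0.398, 0.2155]
tool_rot: [-179.9, 0.1, 110.1]
force: [0.9, -0.8, -0.7]
grip_width: 0.0606
grasp_force: 0.0
```

Run:
```python
from h import *
a=viewer.read_camera("top")
for t in("tray_handle","nest","carrier_mid"):
    print(t,[(round(m["conf"],2),np.round(m["location"],1)) for m in masks_of("top",t)[:2]])
ims=[a]+[viewer.read_camera("top") for _ in range(3)]
a=np.mean(ims,0).astype(np.uint8)
cv2.imwrite("pics/f_raw.png",a[:,:,::-1])
cv2.imwrite("pics/f.png",cv2.resize(a[195:285,180:313,::-1],None,fx=6,fy=6,interpolation=cv2.INTER_CUBIC))
print(proj("top",[[.4556,.064,.055],[.5251,.0722,.025],[.5413,.2037,.015]]).round(1))
```

```text
tray_handle [(0.59, array([259.3, 257.4]))]
nest [(0.69, array([256.3, 257.9]))]
carrier_mid [(0.95, array([203.3, 239.4]))]
[[256.7 275.5]
 [255.6 247.4]
 [203.9 241. ]]
```

View pics/f.png

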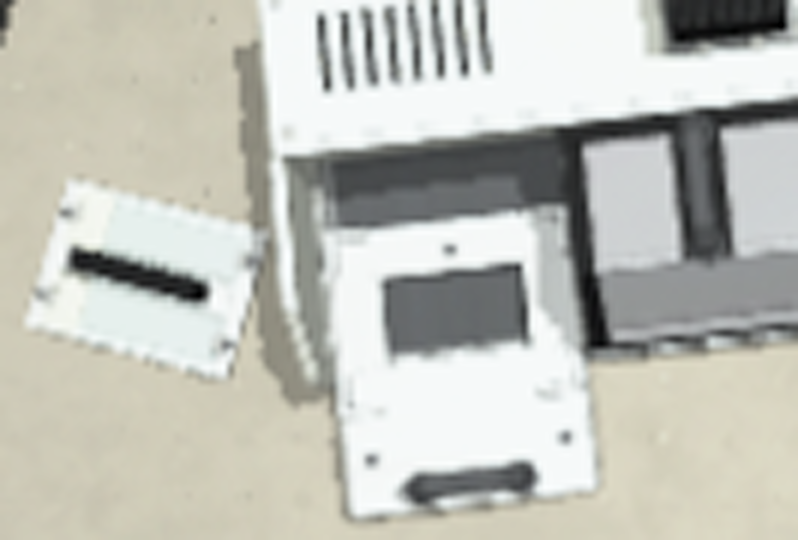

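Run:
```python
from fit import *
t=lambda l:(np.array(l)+.5)/6-.5+[180,195]
p,r=fit("top",[(-58,50,25),(-58,-50,25),(58,50,25),(58,-50,25)],t([(350,519),(600,490),(327,233),(570,205)]),[.5,.07,.11]);print("tray",p.round(4),np.degrees(p[2]),r.tolist())
w=unproj("top",t([(384,283),(522,265),(529,343),(393,357)]),.025);print("window",w.mean(0),np.degrees(np.arctan2(*( (w[0]+w[1]-w[2]-w[3])[1::-1]))))
h=unproj("top",t([(408,483),(537,477)]),.053);print("handle",h,h.mean(0))
q,r=fit("top",[(32,44,6),(32,-44,6),(-32,-44,6),(-32,44,6)],t([(68,181),(267,231),(230,380),(26,325)]),[.55,.2,-.2]);print("carr",q,np.degrees(q[2]),r.tolist())
f=unproj("top",t([(70,259),(208,292)]),.029);print("fin",f,f.mean(0),np.degrees(np.arctan2(*(f[0]-f[1])[:2]*[-1,1])))
print(unproj("side",[[0,0]],0)[0][:0])
```

```text
tray [0.507  0.0698 0.1144] 6.552472981771693 [[0.5, -0.5], [-0.4, -0.1], [0.1, 0.2], [-0.2, 0.4]]
window [0.52704363 0.07199987 0.025     ] 7.087919672258807
handle [[0.45652379 0.08605565 0.053     ]
 [0.4591481  0.03486884 0.053     ]] [0.45783594 0.06046225 0.053     ]
carr [ 0.54206234  0.20541017 -0.24322731] -13.935898577235145 [[0.1, -0.1], [0.2, -0.0], [-0.5, -0.2], [0.2, 0.4]]
fin [[0.54790526 0.23168715 0.029     ]
 [0.53450195 0.17394348 0.029     ]] [0.5412036  0.20281531 0.029     ] -13.067934379307085
[]
```

```bash
python3 go.py .54,.204,.12,76.2
```

```text
15.5 [0.3638 0.3969 0.2168] [ 1.7998e+02 -1.0000e-02  1.0988e+02]
[-1.206, 0.5, 0.484, 0.0, -0.0, 0.392]
```

Emit:
{"op": "apply_moves", "data": {
  "moves": [
    [-1, 0.5, 0.3, 0, 0, 0.39, 0.6],
    [-1, 0.5, 0.3, 0, 0, 0.39, 0.6],
    [-1, 0.5, 0.3, 0, 0, 0.39, 0.6],
    [-1, 0.5, 0.3, 0, 0, 0.39, 0.6],
    [-1, 0.5, 0.3, 0, 0, 0.39, 0.6],
    [-1, 0.5, 0.3, 0, 0, 0.39, 0.6],
    [-1, 0.5, 0.3, 0, 0, 0.39, 0.6]
  ]
}}

```text
time_s: 16.2
tool_pos: [0.5257, 0.2431, 0.1564]
tool_rot: [-180.0, 0.0, 76.3]
force: [-0.1, 1.4, 0.3]
grip_width: 0.0523
grasp_force: 0.0
```

```bash
python3 go.py .54,.204,.06,76.2 .54,.204,.016,76.2
```

```text
16.2 [0.5257 0.2431 0.1564] [-179.97    0.     76.34]
[-0.173, 0.116, 0.482, -0.0, 0.0, 0.002]
[-0.173, 0.116, 0.702, -0.0, 0.0, 0.002]
```

Emit:
{"op": "apply_moves", "data": {
  "moves": [
    [-0.173, 0.116, 0.1, 0, 0, 0, 0.6],
    [-0.173, 0.116, 0.3, 0, 0, 0, 0.6],
    [-0.173, 0.116, 0.48, 0, 0, 0, 0.6],
    [-0.173, 0.116, 0.58, 0, 0, 0, 0.6],
    [-0.173, 0.116, 0.65, 0, 0, 0, 0.6],
    [-0.173, 0.116, 0.7, 0, 0, 0, 0.6],
    [-0.173, 0.116, 0.7, 0, 0, 0, 0.6]
  ]
}}

```text
time_s: 16.9
tool_pos: [0.5392, 0.2058, 0.016]
tool_rot: [-179.9, 0.0, 76.6]
force: [-0.3, -0.2, 0.3]
grip_width: 0.0523
grasp_force: 0.0
```

Emit:
{"op": "apply_moves", "data": {
  "moves": [
    [0, 0, 0, 0, 0, 0, 0.05],
    [0, 0, 0, 0, 0, 0, 0.05],
    [0, 0, 0, 0, 0, 0, 0.05],
    [0, 0, 0, 0, 0, 0, 0.05],
    [0, 0, 0, 0, 0, 0, 0.05],
    [0, 0, 0, 0, 0, 0, 0.05],
    [0, 0, 0, 0, 0, 0, 0.05],
    [0, 0, 0, 0, 0, 0, 0.05],
    [0, 0, 0, 0, 0, 0, 0.05],
    [0, 0, 0, 0, 0, 0, 0.05]
  ],
  "grip_force": 20
}}

```text
time_s: 17.9
tool_pos: [0.5403, 0.2051, 0.0168]
tool_rot: [180.0, -0.0, 76.5]
force: [0.8, 0.3, 2.1]
grip_width: 0.0097
grasp_force: 20.0
```

Run:
```python
from h import *
o=env.get_obs();print(o["tool_pos"],o["tool_rot"],o["grip_width"],o["grasp_force"],o["force"])
```

```text
[0.54026317 0.20505013 0.01677051] [ 1.79967364e+02 -1.62213845e-02  7.64768912e+01] 0.009704742811058195 19.993734061717987 [0.79865686 0.30506159 2.08024217]
```

Emit:
{"op": "apply_moves", "data": {
  "moves": [
    [0, 0, -0.05, 0, 0, 0, 0.05],
    [0, 0, -0.15, 0, 0, 0, 0.05],
    [0, 0, -0.3, 0, 0, 0, 0.05],
    [0, 0, -0.45, 0, 0, 0, 0.05],
    [0, 0, -0.6, 0, 0, 0, 0.05],
    [0, 0, -0.7, 0, 0, 0, 0.05],
    [0, 0, -0.72, 0, 0, 0, 0.05],
    [0, 0, -0.72, 0, 0, 0, 0.05]
  ]
}}

```text
time_s: 18.7
tool_pos: [0.5399, 0.2051, 0.1609]
tool_rot: [180.0, -0.0, 76.5]
force: [0.4, 0.3, -2.1]
grip_width: 0.0099
grasp_force: 20.0
```

```bash
python3 go.py .525,.072,.16,96.6
```

```text
18.7 [0.5399 0.2051 0.1609] [ 1.7998e+02 -4.0000e-02  7.6490e+01]
[-0.665, 0.083, 0.004, 0.0, -0.0, -0.234]
```

Emit:
{"op": "apply_moves", "data": {
  "moves": [
    [-0.1, 0.01, 0, 0, 0, -0.04, 0.05],
    [-0.2, 0.025, 0, 0, 0, -0.08, 0.05],
    [-0.3, 0.04, 0, 0, 0, -0.12, 0.05],
    [-0.4, 0.055, 0, 0, 0, -0.16, 0.05],
    [-0.5, 0.07, 0, 0, 0, -0.2, 0.05],
    [-0.6, 0.08, 0, 0, 0, -0.234, 0.05],
    [-0.66, 0.083, 0, 0, 0, -0.234, 0.05],
    [-0.66, 0.083, 0, 0, 0, -0.234, 0.05],
    [-0.66, 0.083, 0, 0, 0, -0.234, 0.05]
  ]
}}

```text
time_s: 19.6
tool_pos: [0.5249, 0.0737, 0.16]
tool_rot: [-180.0, -0.0, 96.6]
force: [0.2, 1.0, -1.6]
grip_width: 0.0096
grasp_force: 20.0
```

Run:
```python
from go import *
print(go(.525,.073,.052,96.6).tolist(), env.get_obs()["tool_pos"])
a=viewer.read_camera("top");b=viewer.read_camera("side")
e=lambda i,f:cv2.resize(i[:,:,::-1],None,fx=f,fy=f,interpolation=cv2.INTER_CUBIC)
c=np.zeros((420,790,3),np.uint8);A=e(a[200:290,230:310],4.5)
B=e(b[190:274,260:346],5);c[:A.shape[0],:A.shape[1]]=A;c[:420,360:790]=B
cv2.imwrite("pics/g.png",c)
```

```text
[-0.004, 0.001, 0.54, -0.001, -0.0, -0.0] [0.52486546 0.07366287 0.1599502 ]
```

View pics/g.png

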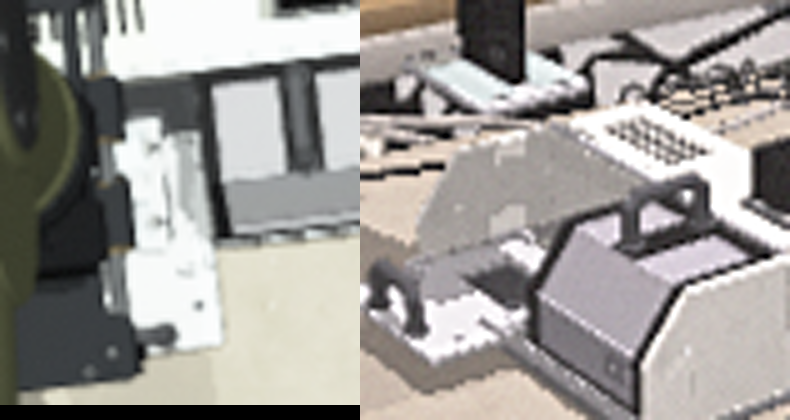

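Emit:
{"op": "apply_moves", "data": {
  "moves": [
    [-0.004, 0, 0.1, 0, 0, 0, 0.05],
    [-0.004, 0, 0.22, 0, 0, 0, 0.05],
    [-0.004, 0, 0.34, 0, 0, 0, 0.05],
    [-0.004, 0, 0.44, 0, 0, 0, 0.05],
    [-0.004, 0, 0.5, 0, 0, 0, 0.05],
    [-0.004, 0, 0.53, 0, 0, 0, 0.05],
    [-0.004, 0, 0.53, 0, 0, 0, 0.05],
    [-0.004, 0, 0.53, 0, 0, 0, 0.05]
  ]
}}

```text
time_s: 20.5
tool_pos: [0.5261, 0.0724, 0.0554]
tool_rot: [179.9, -0.0, 96.6]
force: [0.2, -0.0, -1.0]
grip_width: 0.0096
grasp_force: 20.0
```

Run:
```python
from go import *
print(go(.525,.073,.046,96.6).tolist(), env.get_obs()["tool_pos"],env.get_obs()["force"])
p=np.array([.5873,.0257]);c,S=np.cos(.1144),np.sin(.1144)
a=np.mean([viewer.read_camera("top") for _ in range(2)],0).astype(np.uint8);b=viewer.read_camera("side")
e=lambda i,f:cv2.resize(i[:,:,::-1],None,fx=f,fy=f,interpolation=cv2.INTER_CUBIC)
A=e(a[215:285,240:300],6);B=e(b[205:275,265:335],6)
cv2.imwrite("pics/k.png",np.hstack([A,B]))
C=np.array([.5249,.073]);Rm=np.array([[c,-S],[S,c]])
P=[np.r_[C+Rm@np.array([x,y]),.04] for x,y in((.032,.044),(.032,-.044),(-.032,-.044),(-.032,.044))]
P[0:0]=[]
print("top crop",((proj("top",P)-[240,215])*6+2.5).round(0).tolist());print("side crop",((proj("side",P)-[265,205])*6+2.5+[360,0]).round(0).tolist())
```

```text
[0.004, -0.005, 0.047, 0.001, -0.0, 0.0] [0.52610374 0.07237768 0.05539741] [ 0.19824055 -0.01972727 -1.01806265]
top crop [[-26.0, 128.0], [189.0, 104.0], [205.0, 261.0], [-12.0, 285.0]]
side crop [[515.0, 174.0], [617.0, 239.0], [495.0, 278.0], [397.0, 209.0]]
```

View pics/k.png

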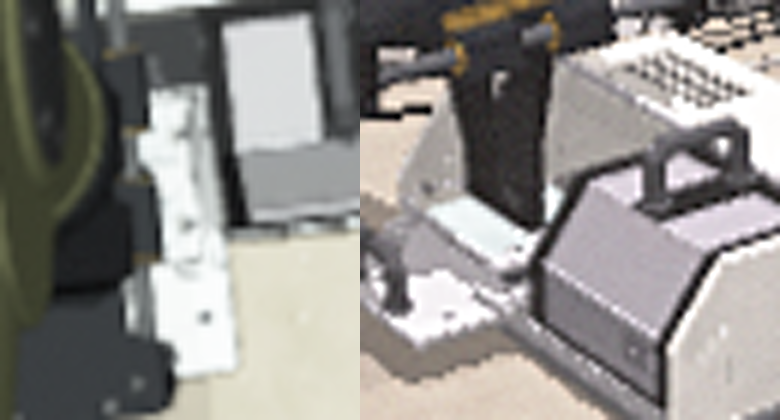

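Run:
```python
from go import *
from scipy.spatial import ConvexHull
o=env.get_obs();print(o["tool_pos"],o["force"])
c,S=np.cos(.1144),np.sin(.1144);Rm=np.array([[c,-S],[S,c]])
for cam in("side","top"):
    viewer.read_camera(cam)
    for m in masks_of(cam,"carrier_mid")[:1]:
        px=m["pixels"];y,x=np.nonzero(px);print(cam,m["conf"],m["location"],px.sum())
        h=cv2.convexHull(np.c_[x,y].astype(np.int32))[:,0];print(h.tolist())
    P=[np.r_[np.array([.5255,.0725])+Rm@np.array([x,y]),.0445] for x,y in((.032,.044),(.032,-.044),(-.032,-.044),(-.032,.044))]
    print(proj(cam,P).round(1).tolist())
    for m in masks_of(cam,"tray_handle")[:1]:
        y,x=np.nonzero(m["pixels"]);print("handle",m["conf"],cv2.convexHull(np.c_[x,y].astype(np.int32))[:,0].tolist())
    H=[np.r_[np.array([.4556,.064])+Rm@np.array([0,y]),.05] for y in(.025,-.025)];print(proj(cam,H).round(1).tolist())
```

```text
[0.52613661 0.07223758 0.05556379] [ 0.43351539  0.23477773 -1.4555796 ]
side 0.49 [286.5, 238.9] 253
[[297, 239], [296, 241], [292, 247], [290, 249], [287, 249], [285, 248], [274, 241], [272, 239], [272, 238], [273, 237], [275, 236], [278, 235], [290, 233], [292, 233], [294, 234], [297, 237]]
[[290.6, 232.2], [307.7, 243.0], [287.3, 249.4], [270.9, 238.0]]
handle 0.58 [[292, 256], [291, 257], [287, 259], [282, 261], [279, 262], [273, 262], [269, 259], [259, 251], [257, 249], [257, 248], [263, 242], [271, 241], [272, 241], [278, 244], [291, 252], [292, 253]]
[[261.8, 242.3], [270.9, 248.9]]
top 0.73 [267.0, 244.2] 177
[[273, 255], [271, 257], [269, 257], [267, 255], [263, 244], [263, 239], [265, 235], [267, 233], [270, 233], [271, 235]]
[[235.1, 235.4], [271.2, 231.4], [273.8, 257.7], [237.5, 261.7]]
handle 0.64 [[278, 274], [277, 275], [274, 276], [270, 276], [268, 275], [267, 273], [266, 265], [266, 260], [271, 231], [272, 232], [278, 257]]
[[246.6, 276.7], [267.4, 274.4]]
```

Emit:
{"op": "apply_moves", "data": {
  "moves": [
    [0.003, -0.004, 0, 0, 0, 0, 0.05],
    [0.003, -0.004, 0.01, 0, 0, 0, 0.05],
    [0.003, -0.004, 0.02, 0, 0, 0, 0.05],
    [0.003, -0.004, 0.03, 0, 0, 0, 0.05],
    [0.003, -0.004, 0.04, 0, 0, 0, 0.05],
    [0.003, -0.004, 0.045, 0, 0, 0, 0.05],
    [0.003, -0.004, 0.05, 0, 0, 0, 0.05],
    [0.003, -0.004, 0.05, 0, 0, 0, 0.05]
  ]
}}

```text
time_s: 21.75
tool_pos: [0.5244, 0.0725, 0.0444]
tool_rot: [-180.0, 0.0, 96.6]
force: [-0.4, 0.3, -1.0]
grip_width: 0.0096
grasp_force: 20.0
```

Emit:
{"op": "apply_moves", "data": {
  "moves": [
    [0, 0, 0.005, 0, 0, 0, 0.05],
    [0, 0, 0.009, 0, 0, 0, 0.05],
    [0, 0, 0.012, 0, 0, 0, 0.05],
    [0, 0, 0.012, 0, 0, 0, 0.05]
  ]
}}

```text
time_s: 22.15
tool_pos: [0.5244, 0.0726, 0.0421]
tool_rot: [-180.0, -0.0, 96.6]
force: [0.1, -0.1, -1.7]
grip_width: 0.0102
grasp_force: 20.0
```

Emit:
{"op": "apply_moves", "data": {
  "moves": [
    [0, 0, 0.004, 0, 0, 0, 0.05],
    [0, 0, 0.008, 0, 0, 0, 0.05],
    [0, 0, 0.008, 0, 0, 0, 0.05]
  ]
}}

```text
time_s: 22.45
tool_pos: [0.5253, 0.0727, 0.0417]
tool_rot: [179.9, -0.0, 96.6]
force: [-1.5, 0.5, 4.6]
grip_width: 0.0096
grasp_force: 20.0
```

Emit:
{"op": "apply_moves", "data": {
  "moves": [
    [0, 0, 0, 0, 0, 0, 0.45],
    [0, 0, 0, 0, 0, 0, 0.45],
    [0, 0, 0, 0, 0, 0, 0.45],
    [0, 0, 0, 0, 0, 0, 0.45],
    [0, 0, 0, 0, 0, 0, 0.45],
    [0, 0, -0.1, 0, 0, 0, 0.45],
    [0, 0, -0.3, 0, 0, 0, 0.45],
    [0, 0, -0.5, 0, 0, 0, 0.45],
    [0, 0, -0.7, 0, 0, 0, 0.45],
    [0, 0, -0.8, 0, 0, 0, 0.45]
  ]
}}

```text
time_s: 23.45
tool_pos: [0.526, 0.0727, 0.2044]
tool_rot: [179.7, -0.1, 96.6]
force: [0.7, 1.1, -0.3]
grip_width: 0.0387
grasp_force: 0.0
```

Emit:
{"op": "apply_moves", "data": {
  "moves": [
    [0.98, -0.4, 0, 0, 0, 0, 0.45],
    [0.98, -0.4, 0, 0, 0, 0, 0.45],
    [0.98, -0.4, 0, 0, 0, 0, 0.45],
    [0.98, -0.4, 0, 0, 0, 0, 0.45],
    [0.98, -0.4, 0, 0, 0, 0, 0.45],
    [0.98, -0.4, 0, 0, 0, 0, 0.45]
  ]
}}

```text
time_s: 24.05
tool_pos: [0.4211, 0.2602, 0.2005]
tool_rot: [-180.0, -0.0, 96.9]
force: [-0.5, -0.6, 0.1]
grip_width: 0.0394
grasp_force: 0.0
```

Emit:
{"op": "apply_moves", "data": {
  "moves": [
    [0.6, 0, 0, 0, 0, 0, 0.45],
    [0.6, 0, 0, 0, 0, 0, 0.45],
    [0.6, 0, 0, 0, 0, 0, 0.45],
    [0.6, 0, 0, 0, 0, 0, 0.45],
    [0.6, 0, 0, 0, 0, 0, 0.45]
  ]
}}

```text
time_s: 24.55
tool_pos: [0.4103, 0.375, 0.2001]
tool_rot: [180.0, 0.1, 96.4]
force: [0.5, -0.5, -0.7]
grip_width: 0.0392
grasp_force: 0.0
```

Run:
```python
from h import *
a=np.mean([viewer.read_camera("top") for _ in range(3)],0).astype(np.uint8);b=viewer.read_camera("side")
e=lambda i,f:cv2.resize(i[:,:,::-1],None,fx=f,fy=f,interpolation=cv2.INTER_CUBIC)
cv2.imwrite("pics/m.png",np.hstack([e(a[210:285,225:290],6),e(b[205:280,265:330],6)]))
```

```text
(no output)
```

View pics/m.png

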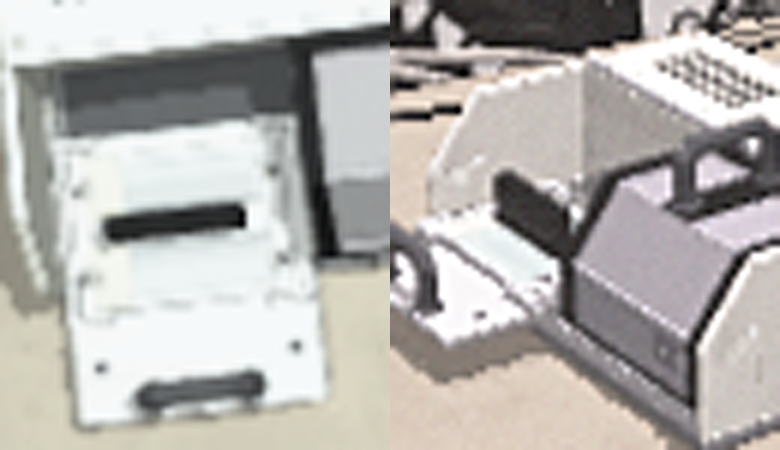

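The last picture shows the carrier flat between the lugs. In the top crop the fin is centred at about (175,222) and parallel to the handle. The guard is still over the grey bay, and the tray's front corner is where it was before, at about (239,281) in the full picture.

```bash
python3 -c "
from cell import env
print(env.sign_off())"
```

```text
the job is handed in; nothing more can be done
None
```

I set the carrier down level in the tray's nest between the four lugs, with the guard fully open and the tray out at its stop, and handed the job in at about 25 s; the hand-in returned no verdict.

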